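Hold an aluminium angle in the saw board, ready for the hacksaw

TASK

Pick up the short length of aluminium angle from the bench and set it down (do not drop it) on the bed of the saw board, its standing flange towards the fence and its wide flange flat on the bed. Slide it home so that it is flush along the fence and its end butts against the length stop, then hold it for sawing with one diagonal push of the fingers, firmly down on the bed and into the fence at once, between the stop and the saw slot so that the slot stays clear for the blade; do not shift the stop or the other tools. Finish while still holding: do not let go or draw back, keep the push on.

Things in the scene. Friction and masses are not known exactly. Their poses are not given: they have to be found in the camera images.
- angle: The work: a loose length of bare aluminium angle (L profile) 80 x 40 mm, both flanges 8 mm thick, 170 mm long, about 0.41 kg. It starts with the 80 mm flange lying on the bench and the 40 mm flange standing up. Origin: middle of its underside. Its y axis runs along its length; the standing flange is at x from 32 to 40 mm, up to z = 40 mm; the lying one at x from -40 to 40 mm, z from 0 to 8 mm.
- angle_grip (a point): Centre of the angle's standing flange: half-way along, half-way through its 8 mm, 20 mm above its underside (12 mm above the lying flange). Axes as angle. The flange is free to be pinched across its 8 mm from above.
- angle_heel (a point): The angle's outer lower corner (heel) at its +y end: outer face of the standing flange, underside, end face. Axes as angle. In the finished position this point lies at stop_corner. The centre of mass is about 30 mm in from the outer face: pushed on the standing flange alone, the angle can tip instead of sliding; with a few newtons down on the lying flange it slides.
- saw_board: The saw board, screwed fast to the bench: two layers of plywood 330 mm long (y) and 170 mm deep (x), the top 36 mm above the bench. Origin: on the bench under it, 50 mm in front of the fence's face and 165 mm from either end. Its +x points square to the fence (away from the open front edge, towards the fence), its +y along the fence towards the stop.
- bed: The upper plywood layer that the work lies on, top 36 mm above the bench; its open part reaches 140 mm in front of the fence's face. Same origin and axes as saw_board.
- fence: The aluminium fence standing on the rear of the bed: 25 mm thick, 45 mm high above the bed, its flat front face 50 mm in +x from this origin and facing -x. Split by the saw slot. Same origin and axes as saw_board.
- stop_corner (a point): The inner corner where the fence's face, the top of the bed and the face of the length stop meet. The work lies on the -x and -y sides of it. Axes as saw_board.
- stop: The length stop: a steel block 22 mm long (y), standing over the bed from 1 to 45 mm in front of the fence's face, 54 mm high, with a saddle over the fence and a black clamp knob on the saddle (its top 67 mm above the bed). Origin and axes as stop_corner. It is clamped with its face 85 to 125 mm from the slot and slips only under about 90 N.
- slot (a point): The saw slot: a 3 mm kerf square through fence and bed, running along x; this point lies in its middle on the fence's face at the top of the bed. Axes as saw_board. The work, butted to the stop, reaches across it and projects 45 to 85 mm beyond.
- hacksaw: Bystander: hacksaw lying flat at the rear of the bench, about 378 x 112 x 31 mm, length along its y, its blade 18 mm from its origin on the side nearer the robot. Leave alone.
- multimeter: Bystander: digital multimeter lying on its back, 185 x 90 x 45 mm. Leave alone.
- square: Bystander: steel engineer's square lying flat, stock 100 x 22 x 16 mm (origin under it), blade 150 mm. Leave alone.
- screwdriver: Bystander: screwdriver lying on the bench near the arm, length along its x. Leave alone.
Things that resemble listed ones, but are neither listed nor needed, are in the scene too. What is meant by the angle is not blue or purple, and is the smaller of those in its own colour.

How it is judged:
By the outcome, as a careful person would: the job done as asked, in the order asked, and still so for the second after the job is handed in, while the arm keeps its last pose, push and grip.
It also fails if it takes over 64 s, if anything falls off the work surface, if the arm or the gripper's body presses on something with over 40 N, if the wrist force passes 120 N, or if a joint passes its speed limit or range.

ROBOT

A 6-joint arm with a two-finger parallel gripper is mounted at the origin on the work surface. World frame = base frame: x ahead of the robot, y to its left, z up, the work surface at z = 0. Lengths are in m, angles in rad, forces in N, time in s.
With the tool pointing down it reaches from about 0.25 to 0.775 m from the base axis. Payload 4 kg.
Tool frame: the origin (TCP) lies at the very end of the fingers, on their centre line; the grasp point (between the pads) lies 19 mm behind it; z points along the fingers, y is the line along which they close (so a half turn about z gives the same grasp; the last joint's range is limited). The gripper opens to 94 mm and grips with 3 to 60 N. Pads are 16 mm wide; open, the fingers measure 119 mm over their backs; the gripper's body (75 mm by 177 mm) begins 78 mm behind the grasp point.
Start: joints at [-1.426, 0.087, 1.371, -0, 1.684, -0.103], TCP at [0.135, -0.533, 0.206] pointing down, gripper open.
Joint ranges: [-3.1, 3.1], [-0.76, 2.03], [0.27, 2.55], [-1.08, 4.22], [0.17, 2.65], [-2.57, 2.57]. Speed limits (rad/s): [2.79, 2.79, 3.14, 3.14, 3.14, 3.14].

INTERFACE

Orientations are given as [roll, pitch, yaw] about the fixed x, y, z axes, in that order (R = Rz(yaw) Ry(pitch) Rx(roll)).
In Python, from bench import robot, vision gives the robot as it stands.
- The arm moves only by the shell command python3 -m crank 'ROWS'. ROWS is JSON, a list of rows, each a list of 3 entries, a list of its own where there are three numbers: the closure, from 0 (fully open) to 1 (shut), then the shift along the tool's x, y, z in m, then the turn, a rotation vector about the tool's x, y, z in degrees. A call has 1 to 8 rows; each row shifts and turns the commanded pose from where the row before left it, along the tool's axes as they then stand; what a row does not reach is not made up. A row lasts 1/10 s, in which the tool goes at most 50 mm and 8.59 degrees, less where a joint would pass 70% of its speed; a pose out of reach is approached as far as the arm can. A call with a gripper value outside its range is refused whole. The fingers move at their own pace and stop on an object; the grip force is fixed at half the most. Time passes only in rows, so rows that do not move let the fingers close. It gives the time, the measured TCP pose, the force, the opening and the grip force at its end, in the units of the state.
- robot.get_obs(): the state, without advancing time (a new reading comes with each control period).
- vision.snapshot(name): name is "side" or "top"; returns a dict with "color" (420x560x3 uint8, red, green, blue), "z_map" (420x560 float32, m along the optical axis (not along the pixel's ray), 0 where there is no reading), "fx", "fy", "cx", "cy" (pixels), "dist" ([k1, k2, p1, p2, k3] as OpenCV has them; the pictures are not rectified), "R" (3x3) and "t" (3): a world point X has camera coordinates R X + t. Camera axes: x right, y down, z forward; pixel columns grow to the right and rows downward; lengths in m; the calibration is good to about 2 mm. A picture is of the moment at which its call begins.
- robot.close_job(): hands the job in; it is judged then, once.
The state is a dict: "time": time; "joint_positions": joint angles; "qvel": joint speeds; "joint_torque": joint torques, N m; "tool_pos": TCP position; "ee_rot": TCP orientation; "wrist_force": force on the tool from outside, world axes, zero at the start; "wrist_torque": the same for the moment, N m; "width": finger opening in m; "finger_force": force on a finger pad.
Only numpy, scipy, OpenCV 4.12 (cv2) and the standard library are available. Lean on these libraries where they do the work, as an engineer would, in place of code of your own. Each camera call takes 0.05 s, during which the arm holds its last target. There are 200 camera calls.

## Working session

There is one attempt and no reset: what is moved stays moved. The work goes in short steps, Python scripts to look and compute and a shell command to move; the robot and the scene stay as the last step left them, time stands still between calls to the robot, and variables do not carry over. Pictures are saved under pics/ and viewed, at most 10 in all, crops included, and the job is handed in when it is done.

```bash
mkdir -p pics; ls; python3 - <<'E'
from bench import robot, vision
import cv2,numpy as np
for n in ("top","side"):
    s=vision.snapshot(n); np.savez(f"{n}0.npz",**s)
    cv2.imwrite(f"pics/{n}0.png",cv2.resize(s["color"][:,:,::-1],(784,588)))
    print(n,s["fx"],s["cx"],s["cy"],s["dist"],-s["R"].T@s["t"],s["R"].round(3).tolist())
print(robot.get_obs())
E
```

```text
pics
top 424.8690809519546 267.21230786295536 211.3734860928605 [-0.04092807  0.          0.          0.          0.        ] [ 0.43745218 -0.04520639  1.17379342] [[0.01, -1.0, 0.011], [-0.997, -0.01, -0.079], [0.079, -0.01, -0.997]]
side 462.0920583816198 286.38361660372186 210.06596554075213 [-0.11886461  0.          0.          0.          0.        ] [ 0.18606577 -1.20882529  0.88804956] [[0.956, -0.294, -0.009], [-0.174, -0.539, -0.824], [0.238, 0.789, -0.567]]
{'time': 0.1, 'joint_positions': array([-1.42612304e+00,  8.78535437e-02,  1.37206915e+00, -1.35082994e-05,
        1.68361030e+00, -1.03099118e-01]), 'qvel': array([ 0.00081598, -0.00233458, -0.00482443, -0.00024271, -0.00073646,
        0.00014307]), 'joint_torque': array([ 1.74178360e-03, -3.41252124e+01, -3.03301799e+01,  7.18969549e-02,
        3.04195785e-02, -1.01946978e-04]), 'tool_pos': array([ 0.13480522, -0.53271895,  0.20445352]), 'ee_rot': array([-3.13966124e+00, -1.86338863e-04,  2.47770713e-01]), 'wrist_force': array([-1.04734247, -0.24227484,  0.08222419]), 'wrist_torque': array([ 0.01525137, -0.03283477, -0.01856996]), 'finger_force': 0.0, 'width': 0.09425565625402099}
```

View pics/top0.png

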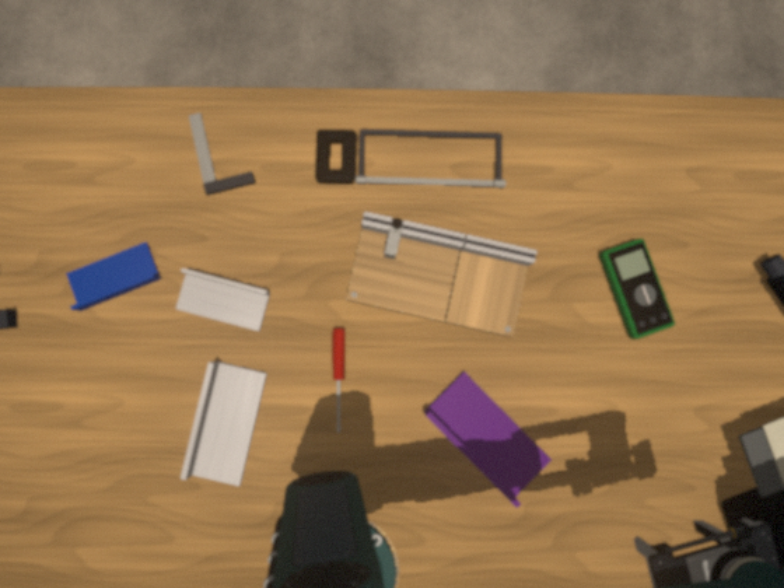

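View pics/side0.png

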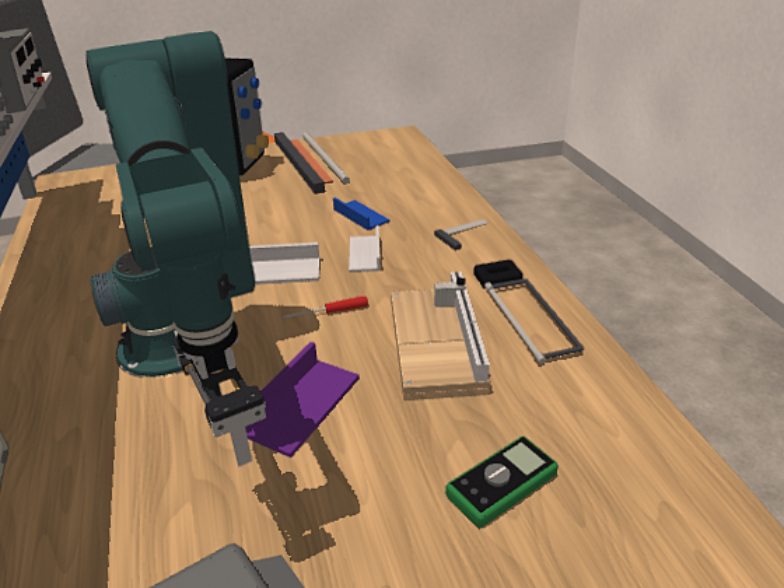

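Candidates, with pixels in top0 at 784 x 588: small silver angle (222,300), large silver angle (225,425), blue (113,275) and purple (487,438). The small silver one fits, being bare aluminium and the smaller of its colour. I'll confirm it in a crop and measure it along with the board.

```bash
cat > h.py <<'E'
import numpy as np,cv2
def K(s): return np.array([[s["fx"],0,s["cx"]],[0,s["fy"],s["cy"]],[0,0,1.]])
def plane(s,uv,z):
    n=cv2.undistortPoints(np.float64(uv).reshape(-1,1,2),K(s),np.float64(s["dist"])).reshape(-1,2)
    d=np.c_[n,np.ones(len(n))]@s["R"]; c=-s["R"].T@s["t"]
    return c+d*((z-c[2])/d[:,2])[:,None]
def cloud(s):
    h,w=s["z_map"].shape; v,u=np.mgrid[:h,:w]
    n=cv2.undistortPoints(np.float64(np.c_[u.ravel(),v.ravel()]).reshape(-1,1,2),K(s),np.float64(s["dist"])).reshape(-1,2)
    z=s["z_map"].ravel(); P=(np.c_[n*z[:,None],z]-s["t"])@s["R"]; P[z==0]=np.nan
    return P.reshape(h,w,3)
def proj(s,X): return cv2.projectPoints(np.float64(X).reshape(-1,1,3),cv2.Rodrigues(s["R"])[0],s["t"],K(s),np.float64(s["dist"]))[0].reshape(-1,2)
E
python3 - <<'E'
from h import *
t=dict(np.load("top0.npz"));P=cloud(t);c=t["color"]
hsv=cv2.cvtColor(c,cv2.COLOR_RGB2HSV)
a=c[185:245,115:200]; b=c[145:245,240:390]
A=cv2.resize(a,None,fx=4.6,fy=4.6,interpolation=3);B=cv2.resize(b,None,fx=5,fy=5,interpolation=3)[:,:,:]
A=cv2.copyMakeBorder(A,0,300,0,0,0)[:276]
cv2.imwrite("pics/cropA.png",np.vstack([cv2.copyMakeBorder(A[:,:,::-1],0,0,0,max(0,600-A.shape[1]),0),cv2.resize(B[:,:,::-1],(max(600,A.shape[1]),320))])[:598])
m=((hsv[...,1]<50)&(hsv[...,2]>110)).astype(np.uint8);m2=np.zeros_like(m);m2[180:245,115:200]=m[180:245,115:200]
cs=max(cv2.findContours(m2,0,2)[0],key=cv2.contourArea)
print("area",cv2.contourArea(cs),"rect",cv2.boxPoints(cv2.minAreaRect(cs)).round(1).tolist())
k=np.zeros_like(m);cv2.drawContours(k,[cs],-1,1,-1)
Q=P[k>0];hi=Q[(Q[:,2]>.028)&(Q[:,2]<.05)];lo=Q[Q[:,2]<.02]
print("z hist",np.histogram(Q[:,2],bins=np.arange(-.01,.06,.005)))
for n,q in(("hi",hi),("lo",lo)):
    r=cv2.minAreaRect(np.float32(q[:,:2]*1000));print(n,len(q),np.round(r[0],1),np.round(r[1],1),r[2],cv2.boxPoints(r).round(1).tolist())
# board
S=np.zeros_like(m,bool);S[140:245,240:395]=1
for n,z0,z1 in(("bed",.028,.044),("fence",.073,.084),("stop",.0845,.096),("knob",.0965,.12)):
    q=P[S&(P[...,2]>z0)&(P[...,2]<z1)]
    r=cv2.minAreaRect(np.float32(q[:,:2]*1000));print(n,len(q),np.median(q[:,2]).round(4),np.round(r[0],1),np.round(r[1],1),round(r[2],2),cv2.boxPoints(r).round(1).tolist())
E
```

```text
area 1675.0 rect [[124.0, 219.8000030517578], [131.39999389648438, 191.39999389648438], [192.10000610351562, 207.3000030517578], [184.6999969482422, 235.6999969482422]]
z hist (array([  0,   2,  55, 971, 517,  12,   2,   6,   6,  64, 116,   3,   0]), array([-0.01 , -0.005,  0.   ,  0.005,  0.01 ,  0.015,  0.02 ,  0.025,
        0.03 ,  0.035,  0.04 ,  0.045,  0.05 ,  0.055]))
hi 192 [553.1 229.1] [167.1   8.1] 75.80786895751953 [[528.7000122070312, 149.10000610351562], [536.5999755859375, 147.10000610351562], [577.5999755859375, 309.1000061035156], [569.7000122070312, 311.1000061035156]]
lo 1557 [520.7 239.6] [168.9  80.6] 75.81950378417969 [[460.8999938964844, 167.60000610351562], [539.0999755859375, 147.8000030517578], [580.5, 311.6000061035156], [502.29998779296875, 331.3999938964844]]
bed 6160 0.0368 [ 518.8 -168.9] [332.9 223.3] 78.93 [[377.20001220703125, -310.79998779296875], [596.4000244140625, -353.70001220703125], [660.2999877929688, -26.899999618530273], [441.1000061035156, 15.899999618530273]]
fence 958 0.0814 [ 614.7 -190.8] [328.8  70.2] 78.16 [[546.5999755859375, -344.5], [615.2999877929688, -358.8999938964844], [682.7999877929688, -37.0], [614.0999755859375, -22.600000381469727]]
stop 308 0.0883 [ 613.5 -189.5] [320.9  69.2] 77.96 [[546.2000122070312, -339.29998779296875], [613.9000244140625, -353.70001220703125], [680.7999877929688, -39.79999923706055], [613.2000122070312, -25.399999618530273]]
knob 50 0.1032 [656.4 -96.8] [18.1 17.9] 1.53 [[647.0999755859375, -88.0999984741211], [647.5999755859375, -106.0], [665.7000122070312, -105.5999984741211], [665.2000122070312, -87.5999984741211]]
```

View pics/cropA.png

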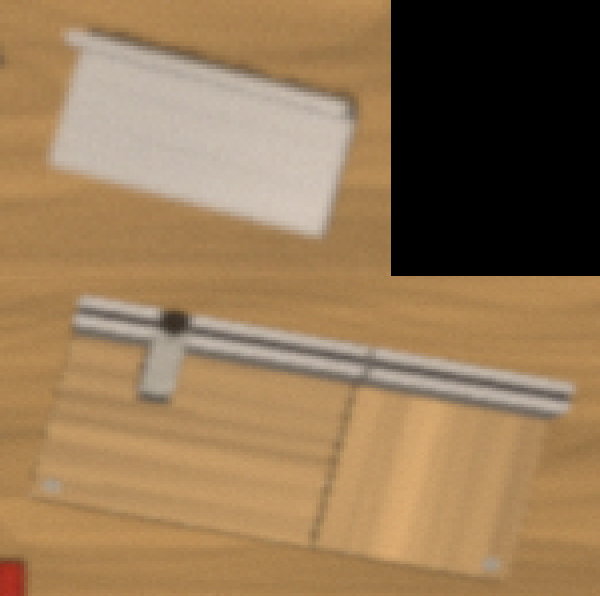

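The crop confirms it: a bare silver L with its standing flange on the far side (crop (60,35)-(350,105)). In the board crop, the stop is at (165,370) and the slot runs (355,385)-(312,545). Next I'll work out the board frame and the first move.

```bash
python3 - <<'E'
from h import *
t=dict(np.load("top0.npz"));P=cloud(t)
f=plane(t,[(258.8,161.9),(380,188.4)],.081);st=plane(t,[(282.5,184.4),(286.3,166.6)],.090);sl=plane(t,[(318,229),(328.8,179)],.036)
print("fence edge px",f[:,:2].round(4).tolist(),"yaw",np.degrees(np.arctan2(*(f[0]-f[1])[1::-1]))-90)
print("stop",st.round(4).tolist(),"slot",sl.round(4).tolist())
# bed layer rectangle from cloud, restricted to the board
S=np.zeros(P.shape[:2],bool);S[150:240,247:384]=1
q=P[S&(P[...,2]>.03)&(P[...,2]<.042)][:,:2]*1000;r=cv2.minAreaRect(np.float32(q));print(r)
q=P[S&(P[...,2]>.075)&(P[...,2]<.086)][:,:2];
d=cv2.fitLine(np.float32(q),cv2.DIST_HUBER,0,1e-4,1e-4).ravel();yaw=np.degrees(np.arctan2(d[1],d[0]))%180-90;print("fence top line",d,yaw)
a=np.radians(yaw);ex=np.array([np.cos(a),np.sin(a)]);ey=np.array([-np.sin(a),np.cos(a)])
print("fence x range",np.percentile(q@ex,[2,5,50,95,98]).round(4),"y",np.percentile(q@ey,[0,2,98,100]).round(4))
q=P[S&(P[...,2]>.0865)&(P[...,2]<.094)][:,:2];print("stop y/x",np.percentile(q@ey,[5,50,95]).round(4),np.percentile(q@ex,[2,10,50]).round(4))
q=P[S&(P[...,2]>.0965)&(P[...,2]<.12)][:,:2];print("knob",(q@ex).mean(),(q@ey).mean())
for n,X in(("stopface",st),("slot",sl),("fencefront",f)):print(n,(X[:,:2]@ex).round(4),(X[:,:2]@ey).round(4))
E
```

```text
fence edge px [[0.6535, -0.0335], [0.5875, -0.3502]] yaw -11.758328477879218
stop [[0.5937, -0.0953, 0.09], [0.6402, -0.1048, 0.09]] slot [[0.482, -0.1939, 0.036], [0.6177, -0.2233, 0.036]]
((556.2008666992188, -177.40443420410156), (328.58343505859375, 141.18922424316406), 77.8800277709961)
fence top line [ 0.20614032  0.9785224   0.6341819  -0.20106938] -11.896263
fence x range [0.65   0.6507 0.6621 0.6742 0.6749] y [-0.2243 -0.2163  0.0985  0.1046]
stop y/x [-0.0019  0.0404  0.0512] [0.6076 0.6114 0.6354]
knob 0.6624909325975641 0.04055340434928046
stopface [0.6006 0.6481] [0.0291 0.0294]
slot [0.5116 0.6505] [-0.0904 -0.0911]
fencefront [0.6463 0.6471] [ 0.1019 -0.2216]
```

```bash
python3 -m crank '[[0,[0,0,0],[0,0,-7.7]],[0,[0,0,0],[0,0,-7.7]],[0,[0,0,0],[0,0,-7.7]],[0,[0,0,0],[0,0,-7.7]],[0,[0,0,0],[0,0,-7.7]],[0,[0,0,0],[0,0,-7.7]],[0,[0,0,0],[0,0,-7.7]],[0,[0,0,0],[0,0,-7.8]]]'
python3 -m crank '[[0,[0.045,0.0117,0],[0,0,0]],[0,[0.045,0.0117,0],[0,0,0]],[0,[0.045,0.0117,0],[0,0,0]],[0,[0.045,0.0117,0],[0,0,0]],[0,[0.045,0.0117,0],[0,0,0]],[0,[0.045,0.0117,0],[0,0,0]],[0,[0.045,0.0117,0],[0,0,0]],[0,[0.045,0.0117,0],[0,0,0]]]'
cat > go.py <<'E'
# tool-axis shift (m) and turn about tool z (deg) from the present pose to a world pose: x y z yaw_deg
import sys,numpy as np
from scipy.spatial.transform import Rotation as Ro
from bench import robot
o=robot.get_obs();R=Ro.from_euler("xyz",o["ee_rot"]);a=[float(v) for v in sys.argv[1:]]
T=Ro.from_euler("xyz",[np.pi,0,np.radians(a[3])])
print("shift",(R.inv().apply(np.array(a[:3])-o["tool_pos"])).round(4),"turn",(R.inv()*T).as_rotvec(degrees=True).round(2))
print("t",round(o["time"],2),"pos",o["tool_pos"].round(4),"rpy",np.degrees(o["ee_rot"]).round(2),"F",o["wrist_force"].round(1),"w",round(o["width"],4),"ff",round(o["finger_force"],1))
E
python3 go.py .5543 .230 .12 75.9
```

```text
time: 0.9
tool_pos: [0.1349, -0.5329, 0.2048]
ee_rot: [-3.141, -0.001, 1.33]
wrist_force: [-0.0, -0.5, 0.9]
width: 0.0938
finger_force: 0.0
time: 1.7
tool_pos: [0.3137, -0.205, 0.2052]
ee_rot: [3.141, -0.0, 1.324]
wrist_force: [0.5, -1.3, -0.2]
width: 0.0942
finger_force: 0.0
shift [0.4806 0.1271 0.0852] turn [ 0.01 -0.   -0.04]
t 1.7 pos [ 0.3137 -0.205   0.2052] rpy [179.99  -0.    75.86] F [ 0.5 -1.3 -0.2] w 0.0942 ff 0.0
```

```bash
python3 -m crank '[[0,[0.045,0.012,0],[0,0,0]],[0,[0.045,0.012,0],[0,0,0]],[0,[0.045,0.012,0],[0,0,0]],[0,[0.045,0.012,0],[0,0,0]],[0,[0.045,0.012,0],[0,0,0]],[0,[0.045,0.012,0],[0,0,0]],[0,[0.045,0.012,0],[0,0,0]],[0,[0.045,0.012,0],[0,0,0]]]' >/dev/null
python3 -m crank '[[0,[0.045,0.012,0],[0,0,0]],[0,[0.045,0.012,0],[0,0,0]],[0,[0.0306,0.007,0.02],[0,0,0]],[0,[0,0,0.03],[0,0,0]],[0,[0,0,0.03],[0,0,0]],[0,[0,0,0.02],[0,0,0]],[0,[0,0,0.02],[0,0,0]],[0,[0,0,0],[0,0,0]]]' >/dev/null
python3 go.py .5543 .230 .012 75.9
python3 - <<'E'
from bench import vision
import cv2,numpy as np
s=vision.snapshot("top");c=s["color"][150:270,90:250]
d=vision.snapshot("side");e=d["color"][130:220,200:320]
cv2.imwrite("pics/pre.png",np.hstack([cv2.resize(c,(400,300)),cv2.resize(e,(400,300))])[:,:,::-1])
E
```

```text
shift [0.0037 0.0033 0.0688] turn [-0.43  0.27  0.  ]
t 3.3 pos [0.5508 0.2274 0.0809] rpy [-179.57    0.27   75.91] F [-0.6  0.6  0.1] w 0.0938 ff 0.0
```

View pics/pre.png

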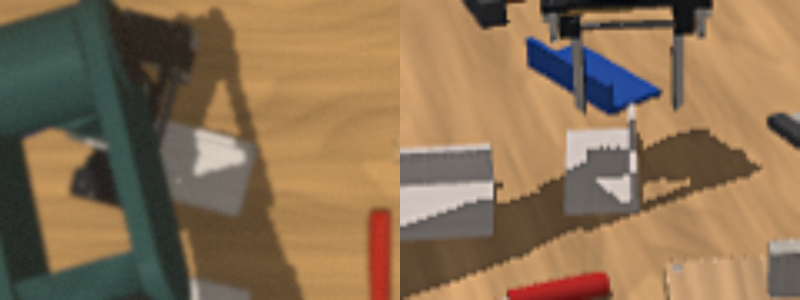

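The fingers (right pane, at (580,110) and (677,105)) straddle the flange (632,110) and line up with it. Next I'll descend and close.

```bash
python3 -m crank '[[0,[0.0037,0.003,0.02],[-0.43,0.27,0]],[0,[0,0,0.02],[0,0,0]],[0,[0,0,0.015],[0,0,0]],[0,[0,0,0.008],[0,0,0]],[0,[0,0,0.004],[0,0,0]],[0,[0,0,0],[0,0,0]],[0,[0,0,0],[0,0,0]]]' ; python3 go.py .5543 .230 .013 75.9
```

```text
time: 4.1
tool_pos: [0.5586, 0.2315, 0.0195]
ee_rot: [3.133, -0.006, 1.325]
wrist_force: [0.2, 0.9, 0.1]
width: 0.0939
finger_force: 0.0
shift [-0.0025 -0.0038  0.0064] turn [ 0.52 -0.32 -0.  ]
t 4.1 pos [0.5586 0.2315 0.0195] rpy [179.48  -0.32  75.9 ] F [0.2 0.9 0.1] w 0.0939 ff 0.0
```

```bash
python3 -m crank '[[0.3,[0,0,0],[0,0,0]],[0.6,[0,0,0],[0,0,0]],[0.75,[0,0,0],[0,0,0]],[0.85,[0,0,0],[0,0,0]],[0.9,[0,0,0],[0,0,0]],[1,[0,0,0],[0,0,0]],[1,[0,0,0],[0,0,0]],[1,[0,0,0],[0,0,0]]]' ; python3 go.py .5543 .230 .013 75.9
```

```text
time: 4.9
tool_pos: [0.5579, 0.2312, 0.0184]
ee_rot: [3.134, -0.005, 1.325]
wrist_force: [-1.1, -0.5, 0.6]
width: 0.0332
finger_force: 0.0
shift [-0.0021 -0.0032  0.0054] turn [ 0.43 -0.26 -0.  ]
t 4.9 pos [0.5579 0.2312 0.0184] rpy [179.57  -0.26  75.9 ] F [-1.1 -0.5  0.6] w 0.0332 ff 0.0
```

```bash
python3 -m crank '[[0.85,[-0.002,-0.003,0.005],[0.43,-0.27,0]],[0.9,[0,0,0],[0,0,0]],[1,[0,0,0],[0,0,0]],[1,[0,0,0],[0,0,0]],[1,[0,0,0],[0,0,0]],[1,[0,0,0],[0,0,0]],[1,[0,0,0],[0,0,0]],[1,[0,0,0],[0,0,0]]]' ; python3 go.py .5543 .230 .013 75.9
```

```text
time: 5.7
tool_pos: [0.5543, 0.23, 0.013]
ee_rot: [-3.141, 0.0, 1.325]
wrist_force: [1.1, -0.3, -3.1]
width: 0.0079
finger_force: 30.0
shift [0. 0. 0.] turn [-0.03  0.03 -0.  ]
t 5.7 pos [0.5543 0.23   0.013 ] rpy [-1.7997e+02  3.0000e-02  7.5900e+01] F [ 1.1 -0.3 -3.1] w 0.0079 ff 30.0
```

```bash
python3 -m crank '[[1,[0,0,-0.01],[0,0,0]],[1,[0,0,-0.02],[0,0,0]],[1,[0,0,-0.03],[0,0,0]],[1,[0,0,-0.03],[0,0,0]],[1,[0,0,-0.03],[0,0,0]],[1,[0,0,-0.025],[0,0,0]],[1,[0,0,-0.015],[0,0,0]],[1,[0,0,0],[0,0,-2.25]]]' ; python3 go.py .5864 -.195 .173 78.15
```

```text
time: 6.5
tool_pos: [0.5558, 0.2306, 0.1772]
ee_rot: [3.136, -0.003, 1.365]
wrist_force: [0.8, 0.1, -4.9]
width: 0.0075
finger_force: 30.0
shift [-0.4104  0.1169  0.0036] turn [ 0.29 -0.16  0.06]
t 6.5 pos [0.5558 0.2306 0.1772] rpy [ 1.7971e+02 -1.6000e-01  7.8210e+01] F [ 0.8  0.1 -4.9] w 0.0075 ff 30.0
```

```bash
python3 -m crank '[[1,[-0.015,0.005,0],[0,0,0]],[1,[-0.025,0.008,0],[0,0,0]],[1,[-0.03,0.009,0],[0,0,0]],[1,[-0.03,0.009,0],[0,0,0]],[1,[-0.03,0.009,0],[0,0,0]],[1,[-0.03,0.009,0],[0,0,0]],[1,[-0.03,0.009,0],[0,0,0]],[1,[-0.03,0.009,0],[0,0,0]]]' >/dev/null
python3 -m crank '[[1,[-0.03,0.009,0],[0,0,0]],[1,[-0.03,0.009,0],[0,0,0]],[1,[-0.03,0.009,0],[0,0,0]],[1,[-0.03,0.009,0],[0,0,0]],[1,[-0.03,0.009,0],[0,0,0]],[1,[-0.025,0.007,0],[0,0,0]],[1,[-0.0143,0.0087,0],[0,0,0]],[1,[0,0,0],[0,0,0]]]' >/dev/null
python3 -m crank '[[1,[0,0,0.02],[0,0,0]],[1,[0,0,0.02],[0,0,0]],[1,[0,0,0.02],[0,0,0]],[1,[0,0,0.01],[0,0,0]],[1,[0,0,0],[0,0,0]],[1,[0,0,0],[0,0,0]],[1,[0,0,0],[0,0,0]],[1,[0,0,0],[0,0,0]]]' >/dev/null
python3 go.py .5864 -.195 .051 78.15
python3 - <<'E'
from bench import vision
import cv2,numpy as np
s=vision.snapshot("top");np.savez("top1.npz",**s);c=s["color"][130:250,230:390]
d=vision.snapshot("side");np.savez("side1.npz",**d);e=d["color"][160:300,250:370]
cv2.imwrite("pics/place.png",np.hstack([cv2.resize(c,(400,300)),cv2.resize(e,(400,467))[:300] if 0 else cv2.resize(e,(257,300))])[:,:,::-1])
E
```

```text
shift [-0.0001 -0.0102  0.0541] turn [0.16 0.03 0.  ]
t 8.9 pos [ 0.5962 -0.1969  0.1051] rpy [1.7984e+02 3.0000e-02 7.8150e+01] F [ 0.9  0.1 -3.7] w 0.0075 ff 30.0
```

View pics/place.png

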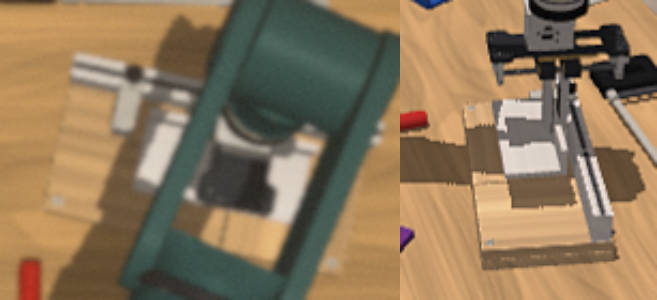

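The angle hangs level over the bed, with its flange towards the fence and its end (top pane (150,150)) clear of the stop (125,110). I'll correct 10 mm away from the fence and lower it.

```bash
python3 -m crank '[[1,[0,-0.01,0.015],[0,0,0]],[1,[0,0,0.015],[0,0,0]],[1,[0,0,0.012],[0,0,0]],[1,[0,0,0.006],[0,0,0]],[1,[0,0,0],[0,0,0]],[1,[0,0,0],[0,0,0]],[1,[0,0,0],[0,0,0]]]';python3 go.py .5864 -.195 .049 78.15
```

```text
time: 9.7
tool_pos: [0.5864, -0.195, 0.0563]
ee_rot: [3.14, 0.0, 1.364]
wrist_force: [0.3, -0.7, -4.5]
width: 0.0083
finger_force: 30.0
shift [-0.      0.      0.0073] turn [ 0.1   0.03 -0.  ]
t 9.7 pos [ 0.5864 -0.195   0.0563] rpy [1.799e+02 3.000e-02 7.815e+01] F [ 0.3 -0.7 -4.5] w 0.0083 ff 30.0
```

```bash
python3 -m crank '[[1,[0,0,0.002],[0,0,0]],[1,[0,0,0.001],[0,0,0]],[1,[0,0,0],[0,0,0]],[1,[0,0,0],[0,0,0]]]';python3 go.py .5864 -.195 .049 78.15
```

```text
time: 10.1
tool_pos: [0.5857, -0.1947, 0.0525]
ee_rot: [3.141, 0.0, 1.364]
wrist_force: [-0.0, 0.0, -4.9]
width: 0.0079
finger_force: 30.0
shift [-0.0002  0.0008  0.0035] turn [ 0.01  0.01 -0.  ]
t 10.1 pos [ 0.5857 -0.1947  0.0525] rpy [1.7999e+02 1.0000e-02 7.8150e+01] F [-0.   0.  -4.9] w 0.0079 ff 30.0
```

```bash
python3 -m crank '[[1,[0,0,0.001],[0,0,0]],[1,[0,0,0.001],[0,0,0]],[1,[0,0,0],[0,0,0]],[1,[0,0,0],[0,0,0]]]' | grep -E "pos|force"; python3 -m crank '[[1,[0,0,0.001],[0,0,0]],[1,[0,0,0],[0,0,0]],[1,[0,0,0],[0,0,0]]]'| grep -E "pos|force";python3 -m crank '[[1,[0,0,0.001],[0,0,0]],[1,[0,0,0],[0,0,0]],[1,[0,0,0],[0,0,0]]]'| grep -E "pos|force"
```

```text
tool_pos: [0.5856, -0.1946, 0.0504]
wrist_force: [0.4, 0.8, -4.4]
finger_force: 30.0
tool_pos: [0.5856, -0.1947, 0.0494]
wrist_force: [-0.5, -0.0, -4.3]
finger_force: 30.0
tool_pos: [0.5858, -0.1947, 0.049]
wrist_force: [-0.6, 0.0, -1.5]
finger_force: 30.0
```

```bash
python3 -m crank '[[1,[0,0,0.0005],[0,0,0]],[1,[0,0,0],[0,0,0]],[1,[0,0,0],[0,0,0]]]'| grep -E "pos|force";python3 -m crank '[[1,[0.003,0,0],[0,0,0]],[1,[0.003,0,0],[0,0,0]],[1,[0.003,0,0],[0,0,0]],[1,[0.002,0,0],[0,0,0]],[1,[0,0,0],[0,0,0]]]'; python3 -m crank '[[1,[0.001,0,0],[0,0,0]],[1,[0.001,0,0],[0,0,0]],[1,[0,0,0],[0,0,0]]]'; python3 go.py .5864 -.195 .049 78.15
```

```text
tool_pos: [0.5858, -0.1948, 0.049]
wrist_force: [-2.8, 0.3, 4.3]
finger_force: 30.0
time: 11.9
tool_pos: [0.5888, -0.1846, 0.049]
ee_rot: [3.139, 0.002, 1.364]
wrist_force: [-1.3, -5.2, 5.7]
width: 0.008
finger_force: 30.0
time: 12.2
tool_pos: [0.5892, -0.1829, 0.049]
ee_rot: [3.139, 0.002, 1.364]
wrist_force: [-0.2, -4.7, 6.0]
width: 0.0078
finger_force: 30.0
shift [-0.0125 -0.0002  0.    ] turn [0.16 0.11 0.  ]
t 12.2 pos [ 0.5892 -0.1829  0.049 ] rpy [1.7984e+02 1.1000e-01 7.8150e+01] F [-0.2 -4.7  6. ] w 0.0078 ff 30.0
```

```bash
for i in 1; do :; done; python3 -m crank '[[1,[0.001,0,0],[0,0,0]],[1,[0,0,0],[0,0,0]]]'| grep -E "pos|t_force"; python3 -m crank '[[1,[0.001,0,0],[0,0,0]],[1,[0,0,0],[0,0,0]]]'| grep -E "pos|t_force"; python3 -m crank '[[1,[0.001,0,0],[0,0,0]],[1,[0,0,0],[0,0,0]]]'| grep -E "pos|t_force"
```

```text
tool_pos: [0.5893, -0.1821, 0.049]
wrist_force: [-0.5, -4.7, 4.6]
tool_pos: [0.5893, -0.1821, 0.049]
wrist_force: [-1.0, -7.8, 4.8]
tool_pos: [0.5894, -0.1821, 0.049]
wrist_force: [-2.2, -9.8, 4.8]
```

```bash
python3 -m crank '[[0.8,[0,0,0],[0,0,0]],[0.78,[0,0,0],[0,0,0]],[0.78,[0,0,0],[0,0,0]],[0.78,[0,0,0],[0,0,0]]]'|tail -4; python3 -m crank '[[0.78,[0,0,-0.005],[0,0,0]],[0.78,[0,0,-0.01],[0,0,0]],[0.78,[0,0,-0.02],[0,0,0]],[0.78,[0,0,-0.02],[0,0,0]],[0.9,[0,-0.01,0],[0,0,0]],[1,[0,-0.014,0],[0,0,0]],[1,[0,0,0],[0,0,0]],[1,[0,0,0],[0,0,0]]]'; python3 go.py .5894 -.1821 .049 78.15
python3 - <<'E'
from bench import vision
import cv2,numpy as np
s=vision.snapshot("top");np.savez("top2.npz",**s);c=s["color"][130:250,230:390]
d=vision.snapshot("side");np.savez("side2.npz",**d);e=d["color"][180:290,260:370]
cv2.imwrite("pics/rel.png",np.hstack([cv2.resize(c,(400,300)),cv2.resize(e,(400,400))[:400] if 0 else cv2.resize(e,(300,300))])[:,:,::-1])
E
```

```text
ee_rot: [-3.14, -0.001, 1.365]
wrist_force: [0.1, 0.1, -0.7]
width: 0.0208
finger_force: 0.0
time: 14.0
tool_pos: [0.5649, -0.1739, 0.1026]
ee_rot: [-3.141, -0.0, 1.364]
wrist_force: [0.1, -0.7, 0.1]
width: 0.0004
finger_force: 0.0
shift [-0.003   0.0256  0.0536] turn [-0.02 -0.01 -0.01]
t 14.0 pos [ 0.5649 -0.1739  0.1026] rpy [-1.7998e+02 -1.0000e-02  7.8140e+01] F [ 0.1 -0.7  0.1] w 0.0004 ff 0.0
```

View pics/rel.png

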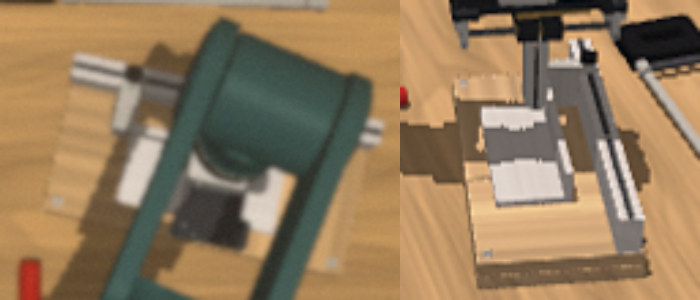

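Released, and the angle lies flat against the stop. The closed fingers are over the lying flange, clear of the standing one (right pane (537,100)). I'll press down lightly, then push towards the fence.

```bash
python3 -m crank '[[1,[0.008,0,0.02],[0,0,0]],[1,[0,0,0.02],[0,0,0]],[1,[0,0,0.01],[0,0,0]],[1,[0,0,0.005],[0,0,0]],[1,[0,0,0.002],[0,0,0]],[1,[0,0,0],[0,0,0]],[1,[0,0,0],[0,0,0]]]'| grep -E "pos|t_force"; python3 -m crank '[[1,[0,0,0.001],[0,0,0]],[1,[0,0,0.0005],[0,0,0]],[1,[0,0,0],[0,0,0]],[1,[0,0,0],[0,0,0]]]'| grep -E "pos|t_force"; python3 go.py .5894 -.1821 .044 78.15
```

```text
tool_pos: [0.5678, -0.1666, 0.047]
wrist_force: [0.0, -0.3, 0.5]
tool_pos: [0.5671, -0.1663, 0.0446]
wrist_force: [0.3, -0.7, -0.4]
shift [-0.0109  0.0251  0.0006] turn [ 0.01  0.01 -0.  ]
t 15.2 pos [ 0.5671 -0.1663  0.0446] rpy [1.7999e+02 1.0000e-02 7.8150e+01] F [ 0.3 -0.7 -0.4] w 0.0004 ff 0.0
```

```bash
python3 -m crank '[[1,[0,0,0.001],[0,0,0]],[1,[0,0,0.0003],[0,0,0]],[1,[0,0,0],[0,0,0]]]'| grep -E "pos|t_force"; python3 -m crank '[[1,[0,0.003,0],[0,0,0]],[1,[0,0.003,0],[0,0,0]],[1,[0,0.002,0],[0,0,0]],[1,[0,0.002,0],[0,0,0]],[1,[0,0,0],[0,0,0]]]'| grep -E "pos|t_force"
```

```text
tool_pos: [0.5673, -0.1663, 0.0443]
wrist_force: [-2.0, 0.6, 5.7]
tool_pos: [0.5757, -0.1681, 0.0443]
wrist_force: [-5.0, 1.7, 7.7]
```

```bash
python3 -m crank '[[1,[0.0003,0.003,0],[0,0,0]],[1,[0.0003,0.003,0],[0,0,0]],[1,[0.0003,0.003,0],[0,0,0]],[1,[0.0003,0.003,0],[0,0,0]],[1,[0,0,0],[0,0,0]]]'| grep -E "pos|t_force|rot";  python3 -m crank '[[1,[0.0003,0.003,0],[0,0,0]],[1,[0.0003,0.003,0],[0,0,0]],[1,[0.0003,0.003,0],[0,0,0]],[1,[0,0.002,0],[0,0,0]],[1,[0,0,0],[0,0,0]]]'| grep -E "pos|t_force|rot"
```

```text
tool_pos: [0.5871, -0.1706, 0.0443]
ee_rot: [-3.138, 0.003, 1.364]
wrist_force: [-7.3, -1.0, 8.4]
tool_pos: [0.5973, -0.1728, 0.0443]
ee_rot: [-3.137, 0.004, 1.363]
wrist_force: [-8.8, -2.5, 7.4]
```

```bash
python3 -m crank '[[1,[0.0003,0.002,0],[0,0,0]],[1,[0.0003,0.002,0],[0,0,0]],[1,[0.0003,0.002,0],[0,0,0]],[1,[0,0.001,0],[0,0,0]],[1,[0,0,0],[0,0,0]]]'| grep -E "pos|t_force|rot";  python3 -m crank '[[1,[0,0.001,0],[0,0,0]],[1,[0,0.001,0],[0,0,0]],[1,[0,0,0],[0,0,0]]]'| grep -E "pos|t_force|rot"; python3 -m crank '[[1,[0,0.001,0],[0,0,0]],[1,[0,0,0],[0,0,0]]]'| grep -E "pos|t_force|rot"
```

```text
tool_pos: [0.6035, -0.1742, 0.0444]
ee_rot: [-3.136, 0.006, 1.363]
wrist_force: [-10.7, -2.7, 9.5]
tool_pos: [0.6049, -0.1744, 0.0444]
ee_rot: [-3.134, 0.006, 1.363]
wrist_force: [-12.3, -3.9, 8.9]
tool_pos: [0.6051, -0.1745, 0.0444]
ee_rot: [-3.132, 0.006, 1.363]
wrist_force: [-13.9, -4.1, 11.0]
```

```bash
python3 -m crank '[[1,[0,0.001,0],[0,0,0]],[1,[0,0.001,0],[0,0,0]],[1,[0,0.001,0],[0,0,0]],[1,[0,0,0],[0,0,0]]]'| grep -E "pos|t_force|rot"; python3 go.py .5 .2 .04 78.15 
python3 - <<'E'
from bench import vision
from h import *
s=vision.snapshot("top");np.savez("top3.npz",**s);c=s["color"][130:250,230:390]
d=vision.snapshot("side");np.savez("side3.npz",**d);e=d["color"][190:280,270:360]
cv2.imwrite("pics/home.png",np.hstack([cv2.resize(c,(400,300)),cv2.resize(e,(400,400),interpolation=3)[:300]])[:,:,::-1])
E
```

```text
tool_pos: [0.6058, -0.1745, 0.0445]
ee_rot: [-3.127, 0.005, 1.363]
wrist_force: [-19.8, -2.1, 15.1]
shift [ 0.3446 -0.1809  0.0053] turn [-0.83  0.3  -0.08]
t 18.4 pos [ 0.6058 -0.1745  0.0445] rpy [-179.17    0.3    78.07] F [-19.8  -2.1  15.1] w 0.0007 ff 12.9
```

View pics/home.png

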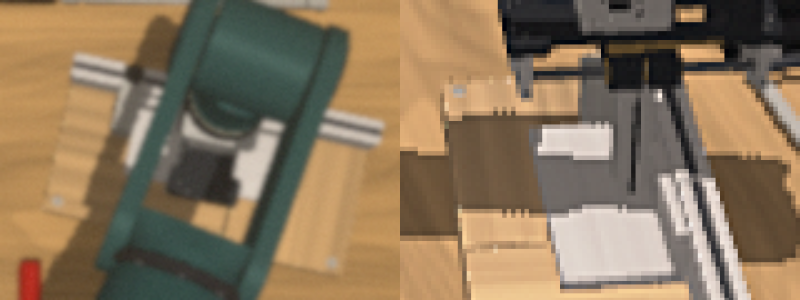

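Right pane: the standing flange lies along the fence (690,200) and the slot line (505,243) shows free. I'll press a bit more and drag along +y to make sure the end is on the stop, then check gaps in the depth data.

```bash
python3 -m crank '[[1,[0.001,0,0.001],[0,0,0]],[1,[0.001,0,0.001],[0,0,0]],[1,[0.001,0,0],[0,0,0]],[1,[0.001,0,0],[0,0,0]],[1,[0,0,0],[0,0,0]]]'| grep -E "pos|t_force|rot"; python3 -m crank '[[1,[0.001,0,0],[0,0,0]],[1,[0.001,0,0],[0,0,0]],[1,[0.001,0,0],[0,0,0]],[1,[0,0,0],[0,0,0]]]'| grep -E "pos|t_force|rot"; cat > chk.py <<'E'
from bench import vision
from h import *
import sys
a=np.radians(-11.85);ex=np.array([np.cos(a),np.sin(a)]);ey=np.array([-np.sin(a),np.cos(a)])
for n in("top","side"):
    s=vision.snapshot(n);np.savez(f"{n}_{sys.argv[1]}.npz",**s);P=cloud(s);X=P[...,:2]@ex;Y=P[...,:2]@ey;Z=P[...,2]
    hsv=cv2.cvtColor(s["color"],cv2.COLOR_RGB2HSV);g=hsv[...,1]<60
    m=g&(X>.55)&(X<.64)&(Y>-.16)&(Y<.03)&(Z>.038)&(Z<.053)
    A=np.c_[X[m],Y[m],np.ones(m.sum())];k=np.linalg.lstsq(A,Z[m],rcond=None)[0]
    print(n,m.sum(),"lying z",np.median(Z[m]).round(4),"slopes",k[:2].round(3),"X",np.percentile(X[m],[1,50,99]).round(4),"Y",np.percentile(Y[m],[1,50,99]).round(4))
    f=(X>.62)&(X<.66)&(Y>-.16)&(Y<.02)&(Z>.068)&(Z<.0785)&g
    if f.sum()>5: print("  flange top",f.sum(),"X",np.percentile(X[f],[5,50,95]).round(4),"Y",np.percentile(Y[f],[2,98]).round(4),"slope",np.polyfit(Y[f],X[f],1)[0].round(3))
    ff=(X>.64)&(X<.69)&(Y>-.20)&(Y<.1)&(Z>.0785)&(Z<.085)
    if ff.sum()>5: print("  fence top",ff.sum(),"X",np.percentile(X[ff],[2,50,98]).round(4))
E
python3 chk.py a
```

```text
tool_pos: [0.6059, -0.1743, 0.0444]
ee_rot: [-3.128, 0.012, 1.362]
wrist_force: [-24.0, -7.5, 20.6]
tool_pos: [0.6059, -0.1741, 0.0444]
ee_rot: [-3.128, 0.017, 1.361]
wrist_force: [-24.8, -13.3, 19.8]
top 473 lying z 0.0453 slopes [-0.008  0.001] X [0.5685 0.6042 0.6393] Y [-0.1182 -0.0222  0.0279]
  flange top 45 X [0.64   0.6438 0.6508] Y [-0.1585  0.0194] slope -0.006
  fence top 370 X [0.6474 0.6623 0.6751]
side 768 lying z 0.0427 slopes [0.013 0.004] X [0.57   0.602  0.6386] Y [-0.1432 -0.0702  0.0277]
  flange top 144 X [0.626  0.6486 0.6578] Y [-0.1467 -0.0048] slope -0.03
  fence top 301 X [0.652  0.6647 0.6766]
```

```bash
python3 -m crank '[[1,[-0.001,0,0.001],[0,0,0]],[1,[-0.001,0,0],[0,0,0]],[1,[-0.001,0,0],[0,0,0]],[1,[0,0,0],[0,0,0]]]'| grep -E "pos|t_force|rot"; python3 chk.py b; python3 - <<'E'
from h import *
a=np.radians(-11.85);ex=np.array([np.cos(a),np.sin(a)]);ey=np.array([-np.sin(a),np.cos(a)])
s=dict(np.load("side_b.npz"));P=cloud(s);X=P[...,:2]@ex;Y=P[...,:2]@ey;Z=P[...,2]
g=cv2.cvtColor(s["color"],cv2.COLOR_RGB2HSV)[...,1]<60
for y in np.arange(-.14,.02,.02):
    m=g&(X>.555)&(X<.63)&(abs(Y-y-.01)<.01)&(Z>.037)&(Z<.053)
    if m.sum()>4: print(round(y+.01,3),m.sum(),np.percentile(X[m],3).round(4),np.median(Z[m]).round(4))
t=dict(np.load("top_b.npz"));c=t["color"][150:200,262:322];e=s["color"][195:275,275:355]
cv2.imwrite("pics/fin.png",np.hstack([cv2.resize(c,(400,333),interpolation=3),cv2.resize(e,(333,333),interpolation=3)])[:,:,::-1])
E
```

```text
tool_pos: [0.6059, -0.1742, 0.0443]
ee_rot: [-3.128, 0.012, 1.362]
wrist_force: [-25.1, -7.1, 23.6]
top 493 lying z 0.0451 slopes [-0.008  0.002] X [0.5693 0.6043 0.6392] Y [-0.1208 -0.0871  0.0278]
  flange top 45 X [0.6399 0.6444 0.6513] Y [-0.1187  0.0194] slope -0.003
  fence top 361 X [0.6446 0.6618 0.6748]
side 769 lying z 0.0427 slopes [0.012 0.004] X [0.5704 0.602  0.6388] Y [-0.1433 -0.0723  0.0277]
  flange top 145 X [0.6268 0.6482 0.6567] Y [-0.1468 -0.01  ] slope -0.038
  fence top 299 X [0.6523 0.6638 0.6764]
-0.13 93 0.5733 0.0427
-0.11 89 0.5726 0.0424
-0.09 84 0.5727 0.0426
-0.07 82 0.5713 0.0428
-0.05 78 0.5707 0.0425
-0.03 70 0.5712 0.0426
-0.01 64 0.5712 0.0428
0.01 75 0.5708 0.0423
```

View pics/fin.png

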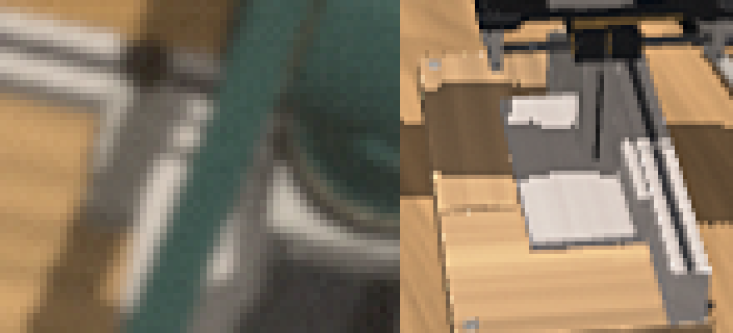

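Left pane: the angle's end (150,200) lies along the stop's edge, with no bench-coloured gap. The front edge comes out about 1° off my board yaw, so I'll compare it with the fence's own line in the same view.

```bash
python3 - <<'E'
from h import *
a=np.radians(-11.85);ex=np.array([np.cos(a),np.sin(a)]);ey=np.array([-np.sin(a),np.cos(a)])
def load(n):
    s=dict(np.load(n));P=cloud(s);return cv2.cvtColor(s["color"],cv2.COLOR_RGB2HSV)[...,1]<60,P[...,:2]@ex,P[...,:2]@ey,P[...,2]
def line(n,sel,lo,hi,q):
    r=[]
    for y in np.arange(lo,hi,.012):
        m=sel&(abs(Y-y)<.006)
        if m.sum()>3:r.append((y,np.percentile(X[m],q)))
    r=np.array(r);k=np.polyfit(r[:,0],r[:,1],1);print(n,len(r),"slope deg",np.degrees(k[0]).round(2),"X at -.055",np.polyval(k,-.055).round(4))
for f in("side_b.npz","top_b.npz"):
    g,X,Y,Z=load(f);print(f)
    line("angle front",g&(X>.555)&(X<.63)&(Z>.037)&(Z<.053),-.13,.02,4)
    line("fence top mid",(X>.635)&(X<.69)&(Z>.0785)&(Z<.085),-.2,.02,50)
    line("fence top rear",(X>.635)&(X<.69)&(Z>.0785)&(Z<.085),-.2,.02,95)
    line("bed front",(X>.49)&(X<.55)&(Z>.030)&(Z<.042),-.2,.08,4)
E
```

```text
side_b.npz
angle front 13 slope deg -1.17 X at -.055 0.5725
fence top mid 18 slope deg -0.23 X at -.055 0.6636
fence top rear 18 slope deg 0.19 X at -.055 0.675
bed front 24 slope deg 0.37 X at -.055 0.5144
top_b.npz
angle front 8 slope deg 4.19 X at -.055 0.58
fence top mid 7 slope deg -0.29 X at -.055 0.6611
fence top rear 7 slope deg -1.22 X at -.055 0.6701
bed front 21 slope deg 1.5 X at -.055 0.5229
```

The depth data is too coarse to rule out a slight yaw. So I'll ease the push, run the fingertips about 20 mm towards the stop and push in again there, which squares it up and seats it on the stop.

```bash
python3 -m crank '[[1,[-0.002,-0.002,-0.001],[0,0,0]],[1,[-0.002,-0.002,-0.002],[0,0,0]],[1,[0,-0.001,-0.001],[0,0,0]],[1,[0,0,0],[0,0,0]]]'| grep -E "pos|t_force"; python3 -m crank '[[1,[0.003,0,0],[0,0,0]],[1,[0.003,0,0],[0,0,0]],[1,[0.003,0,0],[0,0,0]],[1,[0.003,0,0],[0,0,0]],[1,[0,0,0],[0,0,0]]]'| grep -E "pos|t_force"; python3 -m crank '[[1,[0.003,0,0],[0,0,0]],[1,[0.003,0,0],[0,0,0]],[1,[0.003,0,0],[0,0,0]],[1,[0.003,0,0],[0,0,0]],[1,[0,0,0],[0,0,0]]]'| grep -E "pos|t_force"
```

```text
tool_pos: [0.6066, -0.1728, 0.0443]
wrist_force: [-5.8, -3.4, 4.0]
tool_pos: [0.6087, -0.162, 0.0443]
wrist_force: [-7.0, -4.2, 4.5]
tool_pos: [0.6109, -0.1505, 0.0443]
wrist_force: [-8.0, -5.8, 5.7]
```

```bash
python3 -m crank '[[1,[-0.001,0.002,0.001],[0,0,0]],[1,[0,0.002,0.001],[0,0,0]],[1,[0,0.002,0.001],[0,0,0]],[1,[0,0.001,0.001],[0,0,0]],[1,[0,0,0],[0,0,0]],[1,[0,0,0],[0,0,0]]]'; python3 chk.py c; python3 - <<'E'
from h import *
a=np.radians(-11.85);ex=np.array([np.cos(a),np.sin(a)]);ey=np.array([-np.sin(a),np.cos(a)])
s=dict(np.load("side_c.npz"));P=cloud(s);X=P[...,:2]@ex;Y=P[...,:2]@ey;Z=P[...,2]
g=cv2.cvtColor(s["color"],cv2.COLOR_RGB2HSV)[...,1]<60
r=[]
for y in np.arange(-.13,.02,.012):
    m=g&(X>.555)&(X<.63)&(abs(Y-y)<.006)&(Z>.037)&(Z<.053)
    if m.sum()>3:r.append((y,np.percentile(X[m],4)))
r=np.array(r);print(r.round(4).tolist(),np.degrees(np.polyfit(r[:,0],r[:,1],1)[0]))
e=s["color"][190:260,290:360];t=dict(np.load("top_c.npz"))["color"][145:205,255:335]
cv2.imwrite("pics/fin2.png",np.hstack([cv2.resize(t,(400,300),interpolation=3),cv2.resize(e,(400,400),interpolation=3)[:300]])[:,:,::-1])
E
```

```text
time: 22.0
tool_pos: [0.6131, -0.1508, 0.0443]
ee_rot: [-3.128, 0.003, 1.363]
wrist_force: [-25.4, 1.5, 25.0]
width: 0.0008
finger_force: 18.5
top 506 lying z 0.045 slopes [-0.005 -0.001] X [0.5708 0.603  0.639 ] Y [-0.1387 -0.0754  0.0244]
  flange top 57 X [0.6425 0.6468 0.6508] Y [-0.1534  0.0164] slope -0.002
  fence top 415 X [0.6496 0.6615 0.6746]
side 764 lying z 0.0424 slopes [0.008 0.005] X [0.5725 0.604  0.6392] Y [-0.1423 -0.0704  0.0288]
  flange top 152 X [0.6257 0.6488 0.6569] Y [-0.1471 -0.0005] slope -0.06
  fence top 318 X [0.6521 0.6643 0.6766]
[[-0.13, 0.5737], [-0.118, 0.5738], [-0.106, 0.5753], [-0.094, 0.5743], [-0.082, 0.5753], [-0.07, 0.5743], [-0.058, 0.5755], [-0.046, 0.5747], [-0.034, 0.5735], [-0.022, 0.5747], [-0.01, 0.5753], [0.002, 0.5738], [0.014, 0.5767]] 0.42908571398233014
```

View pics/fin2.png

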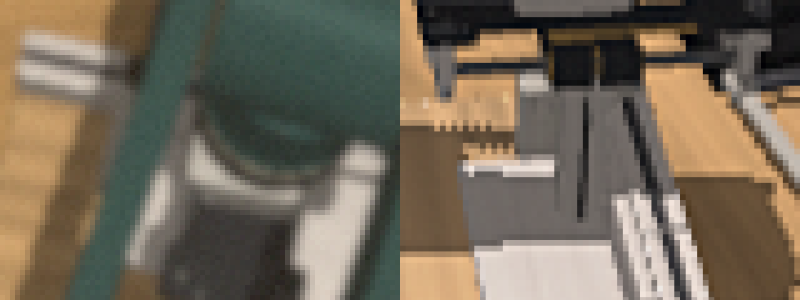

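Pushing nearer the stop did square it up: the edge is now parallel to the board and the fingers went 2 mm further in. Next, a check of the butt: stop face to the angle's far end should be 170 mm.

```bash
python3 - <<'E'
from h import *
a=np.radians(-11.85);ex=np.array([np.cos(a),np.sin(a)]);ey=np.array([-np.sin(a),np.cos(a)])
for n in("side_b.npz","side_c.npz"):
    s=dict(np.load(n));P=cloud(s);X=P[...,:2]@ex;Y=P[...,:2]@ey;Z=P[...,2]
    m=(X>.605)&(X<.645)&(Z>.056)&(Z<.087)&(Y>.02)&(Y<.045)
    print(n,"stopface",m.sum(),np.percentile(Y[m],[10,50,90]).round(4) if m.sum() else "")
    g=cv2.cvtColor(s["color"],cv2.COLOR_RGB2HSV)[...,1]<60
    for x in np.arange(.58,.65,.01):
        m=g&(abs(X-x)<.005)&(Z>.038)&(Z<.08)&(Y<-.1)&(Y>-.17)
        k=g&(abs(X-x)<.005)&(Z>.038)&(Z<.05)&(Y>-.0)&(Y<.045)
        print(round(x,3),np.percentile(Y[m],3).round(4) if m.sum()>3 else "", np.percentile(Y[k],97).round(4) if k.sum()>3 else "")
E
```

```text
side_b.npz stopface 42 [0.0247 0.0284 0.0313]
0.58 -0.1432 0.0243
0.59 -0.1447 0.0268
0.6 -0.1425 0.0228
0.61 -0.143 0.0295
0.62 -0.1423 0.0309
0.63 -0.1408 0.0327
0.64 -0.1421 
0.65 -0.1666 
side_c.npz stopface 55 [0.025  0.0292 0.0325]
0.58 -0.1422 0.0291
0.59 -0.1433 0.0263
0.6 -0.1404 0.0238
0.61 -0.1412 0.0433
0.62 -0.1417 0.0316
0.63 -0.1424 
0.64 -0.1405 
0.65 -0.1674
```

```bash
python3 -m crank '[[1,[0.002,0,0],[0,0,0]],[1,[0.002,0,0],[0,0,0]],[1,[0.002,0,0],[0,0,0]],[1,[0,0,0],[0,0,0]],[1,[0,0,0],[0,0,0]]]'| grep -E "pos|t_force"
```

```text
tool_pos: [0.6132, -0.1506, 0.0443]
wrist_force: [-27.6, -9.0, 24.3]
```

```bash
python3 -m crank '[[1,[0.002,0,0],[0,0,0]],[1,[0.002,0,0],[0,0,0]],[1,[0,0,0],[0,0,0]]]'| grep -E "pos|t_force"; python3 -m crank '[[1,[0.002,0,0],[0,0,0]],[1,[0.002,0,0],[0,0,0]],[1,[0,0,0],[0,0,0]]]'| grep -E "pos|t_force"
```

```text
tool_pos: [0.6132, -0.1503, 0.0442]
wrist_force: [-28.7, -17.1, 24.6]
tool_pos: [0.6134, -0.1494, 0.0442]
wrist_force: [-29.8, -22.7, 22.9]
```

```bash
python3 -m crank '[[1,[0.002,0,0],[0,0,0]],[1,[0.001,0,0],[0,0,0]],[1,[0,0,0],[0,0,0]]]'| grep -E "pos|t_force"; python3 -m crank '[[1,[-0.002,0,0],[0,0,0]],[1,[-0.002,0,0],[0,0,0]],[1,[-0.002,0,0],[0,0,0]],[1,[-0.002,0,0],[0,0,0]],[1,[0,0,0],[0,0,0]],[1,[0,0,0],[0,0,0]]]'| grep -E "pos|force|time"; python3 chk.py d; python3 - <<'E'
from h import *
a=np.radians(-11.85);ex=np.array([np.cos(a),np.sin(a)]);ey=np.array([-np.sin(a),np.cos(a)])
for n in("side_c.npz","side_d.npz"):
    s=dict(np.load(n));P=cloud(s);X=P[...,:2]@ex;Y=P[...,:2]@ey;Z=P[...,2]
    g=cv2.cvtColor(s["color"],cv2.COLOR_RGB2HSV)[...,1]<60
    k=[np.percentile(Y[m],3) for x in np.arange(.58,.645,.01) for m in [g&(abs(X-x)<.005)&(Z>.038)&(Z<.08)&(Y<-.1)&(Y>-.17)] if m.sum()>3]
    m=(X>.605)&(X<.645)&(Z>.056)&(Z<.087)&(Y>.02)&(Y<.045)
    print(n,"-y end",np.mean(k).round(4),"stop",np.median(Y[m]).round(4))
    r=np.array([(y,np.percentile(X[m],4)) for y in np.arange(-.13,.02,.012) for m in [g&(X>.555)&(X<.63)&(abs(Y-y)<.006)&(Z>.037)&(Z<.053)] if m.sum()>3])
    print(" front X",r[:,1].mean().round(4),"deg",np.degrees(np.polyfit(r[:,0],r[:,1],1)[0]).round(2))
E
```

```text
tool_pos: [0.6137, -0.148, 0.0442]
wrist_force: [-31.3, -25.9, 23.3]
time: 24.1
tool_pos: [0.6137, -0.1479, 0.0442]
wrist_force: [-27.4, -9.7, 24.8]
finger_force: 26.4
top 578 lying z 0.045 slopes [-0.014  0.   ] X [0.5713 0.6041 0.6388] Y [-0.138  -0.0733  0.0284]
  flange top 70 X [0.6425 0.6467 0.6514] Y [-0.1535  0.0183] slope -0.018
  fence top 461 X [0.6494 0.6613 0.6748]
side 776 lying z 0.0424 slopes [0.01  0.003] X [0.5726 0.6047 0.639 ] Y [-0.1425 -0.0681  0.0291]
  flange top 159 X [0.6273 0.6485 0.6567] Y [-0.1466  0.01  ] slope -0.044
  fence top 313 X [0.6522 0.6645 0.6763]
side_c.npz -y end -0.1417 stop 0.0292
 front X 0.5747 deg 0.43
side_d.npz -y end -0.1419 stop 0.0292
 front X 0.5743 deg -0.16
```

The far end stayed put while the fingers slipped, so the angle is on the stop, and the stop hasn't moved. I'll take off the sideways load, firm up the push and hand in.

```bash
python3 -m crank '[[1,[-0.001,0.001,0.0005],[0,0,0]],[1,[-0.001,0.001,0],[0,0,0]],[1,[0,0,0],[0,0,0]],[1,[0,0,0],[0,0,0]],[1,[0,0,0],[0,0,0]]]'; python3 -c "
from bench import robot
print(robot.close_job())"
```

```text
time: 24.7
tool_pos: [0.6137, -0.1478, 0.0442]
ee_rot: [-3.124, 0.01, 1.363]
wrist_force: [-32.6, -4.4, 30.1]
width: 0.0006
finger_force: 30.9
the job is handed in; nothing more can be done
None
```

The small aluminium angle lies flat on the bed, flush along the fence and butted to the stop as far as the cameras resolve (1–2 mm). It is held by a diagonal push of about 30 N down and 31 N into the fence, clear of the slot; the job was handed in at 24.7 s, still holding.

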